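# Lid the seasoning shaker, then take off the dust cap alone and hold it

## Task

Pull the tray under the steel shelf all the way out; then take the seasoning shaker's lid set, the sifter lid with its dust cap on top, by the ribbed rim of the sifter lid, lower the two together onto the open shaker on the tray, and let go only when the sifter lid sits fully home. Then lift the dust cap off on its own, leaving the sifter lid undisturbed on the shaker and ready for use, and finish while holding the cap upright and still in the gripper about 10 cm above the sifter lid, touching nothing else. Keep the shaker and the jar standing on the tray, and leave the bowl and the knife where they are.

Things in the scene. Friction and masses are not known exactly. Their poses are not given: they have to be found in the camera images.
- station: Open steel shelf unit on the bench, 260 mm deep, 300 mm wide; shelf board (stock at its back) topping out 165 mm up, open underneath. Origin: centre of its underside, on the bench. x points from its front to its back; the shelf board's front edge is at x = -130 mm. The tray pulls out along its -x.
- tray (a joint): How far the aluminium tray is drawn out from under the shelf, m: 0 in, 0.16 out at its stop; starts at 0 to 0.03. Slides along the station's -x with 2 to 3 N of friction and stays where left. 255 mm long, 260 mm wide, floor 16 mm above the bench, front wall top 58 mm, side wall tops 42 mm above the bench. Shaker and jar stand loose on it.
- tray_knob (a point): Middle of the black knob head on the tray's front wall, 40 mm above the bench; axes as the station's, moves with the tray. The head is a cylinder 24 mm across and 22 mm long, lying along the pull direction, its middle 25 mm in front of the wall, on a 12 mm thick neck. Can be pinched from above across the station's y.
- can: The open seasoning shaker: plain round steel can, 59 mm outer and 54 mm inner diameter, 85 mm tall, about 170 g, loose, standing on the tray near its front, left or right of the middle. Origin: centre of its underside; z up along its axis, the open mouth at 85 mm. It rides out with the tray, clear of the shelf.
- lid: Sifter lid (inner lid), steel, 70 g: ribbed rim 62 mm across, 12 mm high; below it a bevelled plug 50 mm across, 12 mm deep, for the can's mouth (2 mm play all round); on top a perforated disc 40 mm across, 6 mm high. Origin: centre of the rim, half-way up; z up. Starts standing on its plug on the bench, origin 18 mm up. Fully home its origin is 91 mm above the can's.
- cap: Dust cap (outer lid): white plastic cup, mouth down, 30 g, 50 mm across, 34 mm high, wall 2.5 mm. Origin: its centre, half-way up; z up. Sits loose on the lid's rim round the disc (2.5 mm play), origin 23 mm above the lid's; the rim stands out 6 mm all round below it. Lifting the cap leaves the lid behind; lifting the lid by its rim carries both.
- jar: Bystander on the tray beside the shaker, 120 mm or more from it: round amber glass jar with a steel top, 48 mm across, 90 mm high, loose. Origin: centre of its underside.
- bowl: Bystander on the bench: white ceramic bowl, 120 mm across the rim, 45 mm high, loose. Origin: centre of its underside. The bowl and the lid set stand on opposite sides of the shelf unit, either way round.
- knife: Bystander on the bench: paring knife lying flat, about 200 mm long, 20 mm wide, 14 mm high, loose. Origin: near its middle, on the bench; x towards the blade's tip.
Things that resemble listed ones, but are neither listed nor needed, are in the scene too. Leave any brown, purple or yellow look-alike of the cap alone.

How it is judged:
By the outcome, as a careful person would: the job done as asked, in the order asked, and still so for the second after the job is handed in, while the arm keeps its last pose, push and grip.
It also fails if it takes over 62 s, if anything falls off the work surface, if the arm or the gripper's body presses on something with over 40 N, if the wrist force passes 120 N, or if a joint passes its speed limit or range.

## Robot

A 6-joint arm with a two-finger parallel gripper is mounted at the origin on the work surface. World frame = base frame: x ahead of the robot, y to its left, z up, the work surface at z = 0. Lengths are in m, angles in degrees, forces in N, time in s.
With the tool pointing down it reaches from about 0.4 to 0.825 m from the base axis. Payload 7 kg.
Tool frame: the origin (TCP) lies on the centre line of the jaws, within the pads' length; the fingertips stand r.tip_reach ahead of it and the grasp point (between the pads) is the TCP (r.tip_reach is the distance from the TCP to the fingertips, in m); z points along the fingers, y is the line along which they close (so a half turn about z gives the same grasp; the last joint's range is limited). The gripper opens to 88 mm and grips with 3 to 60 N. Pads are 19 mm wide; open, the fingers measure 130 mm over their backs; the gripper's body (78 mm by 193 mm) begins 47 mm behind the grasp point.
Start: joints at [-55.056, 20.546, 0.682, 0, -70.136, -16.507], TCP at [0.213, -0.64, 0.246] pointing down, gripper open.
Joint ranges: [-176.03, 176.03], [-82.01, 121.73], [-58.28, 71.71], [-173.87, 95.51], [-174.79, -0.11], [-173.66, 173.66]. Speed limits (degrees/s): [136.94, 136.94, 172.46, 180, 180, 180].

## Interface

Orientations are given as [roll, pitch, yaw] about the fixed x, y, z axes, in that order (R = Rz(yaw) Ry(pitch) Rx(roll)).
In Python, from plant import sensors, cams, r gives the robot as it stands.
- The arm moves only by the tool drive_tool, never from a script. Its argument "rows" is a list of rows, each an object of numbers: "fingers": the gripper's target within -1 to 1 (fully open at 1, half-way at 0, shut at -1); "x", "y", "z": the shift along the tool's x, y, z in m; "spin": the turn about the tool's z in rad. A call has 1 to 10 rows; each row is the pose to reach, as a shift and turn from the pose commanded when the call began, along the tool's axes at that moment; what a row does not reach only later rows make up. A row lasts 1/8 s, in which the tool goes at most 62.5 mm and 10.7 degrees, less where a joint would pass 70% of its speed; a pose out of reach is approached as far as the arm can. A call with a gripper value outside its range is refused whole. The fingers move at their own pace and stop on an object; "newtons" is the grip in N (left out, the last holds). Time passes only in rows, so rows that repeat a pose let the fingers close. It gives the time, the measured TCP pose, the force, the opening and the grip force at its end, in the units of the state.
- sensors.get_state(): the state, without advancing time (a new reading comes with each control period).
- cams.capture(name): name is "scene" or "top"; returns a dict with "pixels" (480x640x3 uint8, red, green, blue), "intrinsics" (3x3 intrinsics, pixels), "k1" (the pictures are not rectified: a ray, as slopes to the right and down, at radius r is drawn at 1 + k1 r^2 times it, then the intrinsics apply), "eye" and "orientation" of the camera in the world. Camera axes: x right, y up, looking along -z (the intrinsics and any distortion apply to the point x, -y, -z); pixel columns grow to the right and rows downward; lengths in m; the calibration is good to about 2 mm. A picture is of the moment at which its call begins. There is no depth.
- r.close_job(): hands the job in; it is judged then, once.
The state is a dict: "time_s": time; "joints": joint angles; "qd": joint speeds; "joint_torque": joint torques, N m; "tcp_pos": TCP position; "eef_rot": TCP orientation; "contact_force": force on the tool from outside, world axes, zero at the start; "moment": the same for the moment, N m; "gripper_width": finger opening in m; "gripper_force": force on a finger pad.
Only numpy, scipy, OpenCV 4.12 (cv2) and the standard library are available. Lean on these libraries where they do the work, as an engineer would, in place of code of your own. Each camera call takes 0.05 s, during which the arm holds its last target. There are 200 camera calls.

## Working session

There is one attempt and no reset: what is moved stays moved. The work goes in short steps, Python scripts to look and compute and a tool call to move; the robot and the scene stay as the last step left them, time stands still between calls to the robot, and variables do not carry over. Pictures are saved under pics/ and viewed, at most 10 in all, crops included, and the job is handed in when it is done.

Besides the shell and the picture viewer there is one more tool, called after "Request:" by a JSON object that holds its "fn" and its "kwargs". drive_tool: Moves the arm, as the interface text tells. Its arguments: {"type":"object","properties":{"rows":{"type":"array"},"newtons":{"type":"number"}},"required":["rows"]}

```bash
mkdir -p pics; cat > h.py <<'E'
import numpy as np, cv2
from scipy.spatial.transform import Rotation as R
def rot(o):
    o=np.array(o,float)
    if o.shape==(3,3): return o
    return R.from_euler('xyz',o,degrees=True).as_matrix()
def ray(c,u,v):
    K=np.array(c['intrinsics']); d=cv2.undistortPoints(np.array([[[u,v]]],float),K,np.array([c['k1'],0,0,0,0.]))[0,0]
    return rot(c['orientation'])@np.array([d[0],-d[1],-1])
def at(c,u,v,z):
    d=ray(c,u,v); e=np.array(c['eye']); return e+d*(z-e[2])/d[2]
def proj(c,p):
    q=rot(c['orientation']).T@(np.array(p)-c['eye']); x,y=q[0]/-q[2],-q[1]/-q[2]; s=1+c['k1']*(x*x+y*y)
    K=np.array(c['intrinsics']); return K[0,0]*x*s+K[0,2],K[1,1]*y*s+K[1,2]
def snap(n,f):
    from plant import cams
    import pickle
    c=cams.capture(n); cv2.imwrite('pics/'+f+'.png',c['pixels'][:,:,::-1]); pickle.dump(c,open(f+'.pkl','wb')); return c
def load(f):
    import pickle; return pickle.load(open(f+'.pkl','rb'))
E
python3 - <<'E'
from h import *
from plant import sensors,r
for n in('top','scene'):
    c=snap(n,n+'0'); print(n,c['eye'],c['orientation'],c['intrinsics'],c['k1'])
print(sensors.get_state(), r.tip_reach)
E
```

```text
top [0.40525583 0.00410612 1.22153212] [  9.43765248   0.45109498 -89.87281054] [[586.5561432    0.         315.39319694]
 [  0.         586.5561432  237.29288087]
 [  0.           0.           1.        ]] -0.019539095907202732
scene [ 0.88827051 -0.39223858  1.55889288] [17.97385875 -0.13277903 35.92489987] [[624.825953     0.         319.1639325 ]
 [  0.         624.825953   236.96908681]
 [  0.           0.           1.        ]] -0.22425312790339824
{'time_s': 0.1, 'joints': array([-5.50534532e+01,  2.05868196e+01,  6.39133038e-01, -1.59006410e-02,
       -7.01335673e+01, -1.65048441e+01]), 'qd': array([ 0.01896227, -0.05051206,  0.11175847,  0.11576584,  0.00178184,
        0.04723866]), 'joint_torque': array([-1.39893877e-03, -5.84164524e+01,  2.93752724e+01,  7.01563731e+00,
        1.02125737e-02, -5.96063069e-05]), 'tcp_pos': array([ 0.21335404, -0.63998274,  0.24472872]), 'eef_rot': array([ 1.79917847e+02, -8.75331199e-03, -1.61563705e+02]), 'contact_force': array([ 0.71893296, -0.51571049, -0.69426664]), 'moment': array([ 0.01822428,  0.01871128, -0.03154211]), 'gripper_force': 0.0, 'gripper_width': 0.08779776765558164} 0.019
```

View pics/top0.png

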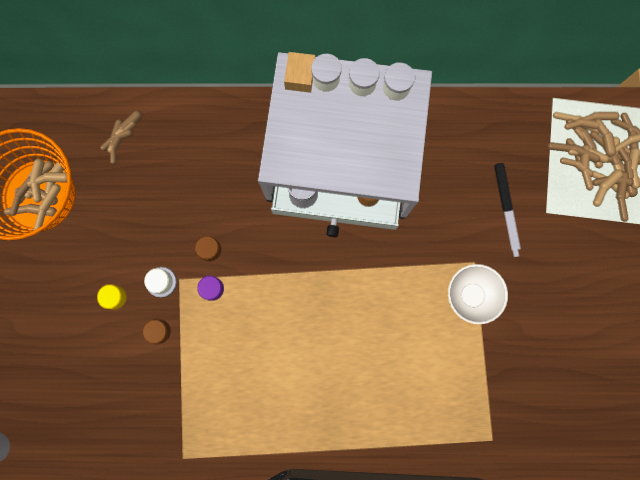

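View pics/scene0.png

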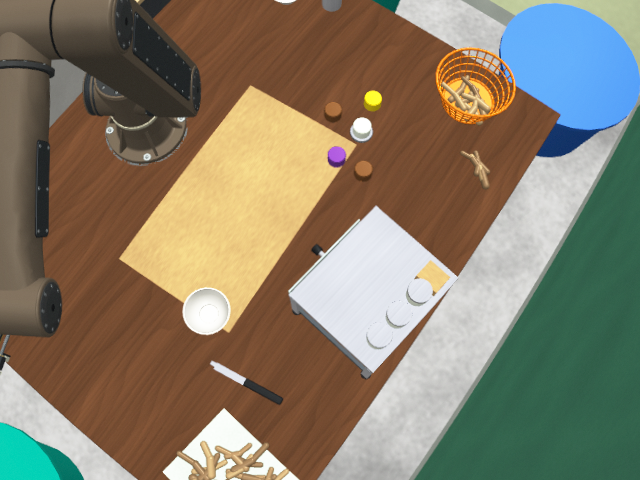

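The top view shows the white cap on a steel rim at (159,282). The look-alikes are brown (207,248) and (155,331), purple (209,288) and yellow (111,297). The knob is at (333,230), the can at about (302,190), the jar at (368,197), the bowl at (478,294) and the knife at (508,210). I choose the white one and check it in a crop.

```bash
python3 - <<'E'
from h import *
c=load('top0');im=c['pixels'][:,:,::-1]
a=cv2.resize(im[225:355,90:250],(640,520),interpolation=cv2.INTER_CUBIC)
cv2.imwrite('pics/crop1.png',a)
b=cv2.resize(im[160:250,255:425],(800,424),interpolation=cv2.INTER_CUBIC)
cv2.imwrite('pics/crop2.png',b)
p=lambda u,v,z:at(c,u,v,z).round(4)
print('captop',p(159,281,.058),'knob',p(333,231,.05))
print('shelf top corners',[p(*q,.165) for q in((278,53),(432,71),(417,202),(259,182))])
print('bowl',p(478,294,.045),'knife',p(501,165,.01),p(516,254,.01),'looks',[p(*q,.034) for q in((207,248),(155,331),(209,288),(111,297))])
s=load('scene0');print('scene cap',at(s,362,127,.058))
E
```

```text
captop [0.51   0.3253 0.058 ] knob [ 0.6129 -0.0219  0.05  ]
shelf top corners [array([0.9417, 0.0859, 0.165 ]), array([ 0.9044, -0.2101,  0.165 ]), array([ 0.647 , -0.1743,  0.165 ]), array([0.6849, 0.1178, 0.165 ])]
bowl [ 0.4861 -0.3117  0.045 ] knife [ 0.7636 -0.3822  0.01  ] [ 0.5717 -0.4039  0.01  ] looks [array([0.5802, 0.2361, 0.034 ]), array([0.4117, 0.3355, 0.034 ]), array([0.4982, 0.2294, 0.034 ]), array([0.4795, 0.4283, 0.034 ])]
scene cap [0.5157957  0.32504707 0.058     ]
```

View pics/crop1.png

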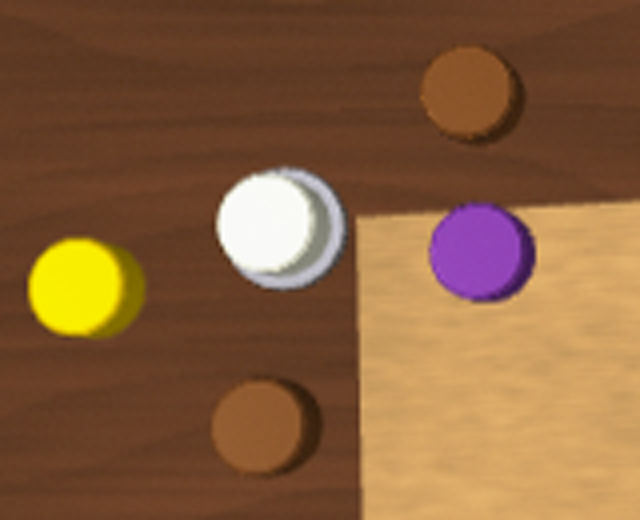

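View pics/crop2.png

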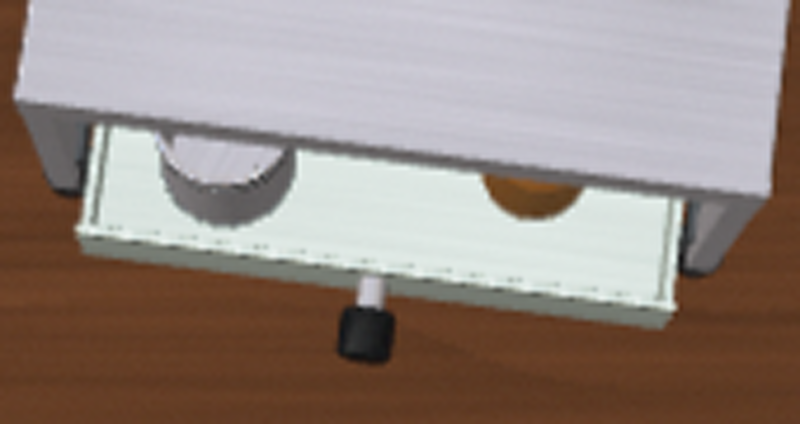

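The crops confirm it: the white cap sits on a ribbed steel rim, with the rim centred near crop1 (284,228). The look-alikes have no rim. In crop2 the knob head is at (366,333), which maps to full-image (332.3,230.3).

```bash
cat >> h.py <<'E'
def go(p,yaw):
    from plant import sensors
    s=sensors.get_state(); o=R.from_euler('xyz',s['eef_rot'],degrees=True).as_matrix()
    d=o.T@(np.array(p)-s['tcp_pos']); y0=np.degrees(np.arctan2(o[1,0],o[0,0])); a=(y0-yaw+180)%360-180
    print('shift',d.round(4),'spin',round(np.radians(a),4),'tcp',s['tcp_pos'].round(4),s['eef_rot'].round(2),'t',s['time_s'],'j',s['joints'].round(0))
E
python3 - <<'E'
from h import *
c=load('top0')
f=lambda x,y,k,ox,oy:((x+.5)/k-.5+ox,(y+.5)/k-.5+oy)
k=at(c,*f(366,333,4.706,255,160),.05);print('knob',k)
print('rim',at(c,*f(284,228.5,4,90,225),.024),'cap',at(c,*f(267,223,4,90,225),.058))
go([k[0],k[1],.16],172.8)
E
```

```text
knob [ 0.61424996 -0.02066064  0.05      ]
rim [0.51156788 0.33124436 0.024     ] cap [0.51127497 0.33059525 0.058     ]
shift [-0.5762  0.4606  0.0853] spin 0.4474 tcp [ 0.2134 -0.64    0.2447] [ 1.7992e+02 -1.0000e-02 -1.6156e+02] t 0.1 j [-55.  21.   1.  -0. -70. -17.]
```

Request:
{"fn": "drive_tool", "kwargs": {"rows": [{"x": -0.576,"y": 0.461,"z": 0.085,"spin": 0.447,"fingers": 1},{"x": -0.576,"y": 0.461,"z": 0.085,"spin": 0.447,"fingers": 1},{"x": -0.576,"y": 0.461,"z": 0.085,"spin": 0.447,"fingers": 1},{"x": -0.576,"y": 0.461,"z": 0.085,"spin": 0.447,"fingers": 1},{"x": -0.576,"y": 0.461,"z": 0.085,"spin": 0.447,"fingers": 1},{"x": -0.576,"y": 0.461,"z": 0.085,"spin": 0.447,"fingers": 1},{"x": -0.576,"y": 0.461,"z": 0.085,"spin": 0.447,"fingers": 1},{"x": -0.576,"y": 0.461,"z": 0.085,"spin": 0.447,"fingers": 1},{"x": -0.576,"y": 0.461,"z": 0.085,"spin": 0.447,"fingers": 1},{"x": -0.576,"y": 0.461,"z": 0.085,"spin": 0.447,"fingers": 1}]}}

```text
time_s: 1.35
tcp_pos: [0.549, -0.1206, 0.1743]
eef_rot: [180.0, -0.0, 172.8]
contact_force: [0.7, -1.1, -0.1]
gripper_width: 0.0876
gripper_force: 0.0
```

```bash
python3 - <<'E'
from h import *
go([.6135,-.0206,.16],172.8)
E
```

```text
shift [-0.0515  0.1073  0.0143] spin 0.0007 tcp [ 0.549  -0.1206  0.1743] [180.    -0.   172.84] t 1.35 j [   8.   13.  -19.   -0.  -57. -105.]
```

Request:
{"fn": "drive_tool", "kwargs": {"rows": [{"x": -0.0515,"y": 0.107,"z": 0.015},{"x": -0.0515,"y": 0.107,"z": 0.015},{"x": -0.0515,"y": 0.107,"z": 0.015},{"x": -0.0515,"y": 0.107,"z": 0.06},{"x": -0.0515,"y": 0.107,"z": 0.1},{"x": -0.0515,"y": 0.107,"z": 0.134},{"x": -0.0515,"y": 0.107,"z": 0.134}]}}

```text
invalid input
```

Request:
{"fn": "drive_tool", "kwargs": {"rows": [{"fingers": -1},{"fingers": -1},{"fingers": -1},{"fingers": -1},{"fingers": -1},{"fingers": -1}], "newtons": 25}}

```text
invalid input
```

Request:
{"fn": "drive_tool", "kwargs": {"rows": [{"x": -0.0515,"y": 0.107,"z": 0.015,"spin": 0,"fingers": 1},{"x": -0.0515,"y": 0.107,"z": 0.015,"spin": 0,"fingers": 1},{"x": -0.0515,"y": 0.107,"z": 0.015,"spin": 0,"fingers": 1},{"x": -0.0515,"y": 0.107,"z": 0.06,"spin": 0,"fingers": 1},{"x": -0.0515,"y": 0.107,"z": 0.1,"spin": 0,"fingers": 1},{"x": -0.0515,"y": 0.107,"z": 0.134,"spin": 0,"fingers": 1},{"x": -0.0515,"y": 0.107,"z": 0.134,"spin": 0,"fingers": 1}]}}

```text
time_s: 2.22
tcp_pos: [0.6103, -0.024, 0.038]
eef_rot: [-179.9, -0.3, 172.8]
contact_force: [-2.1, 0.9, -0.1]
gripper_width: 0.0878
gripper_force: 0.0
```

Request:
{"fn": "drive_tool", "kwargs": {"rows": [{"x": 0,"y": 0,"z": 0,"spin": 0,"fingers": -1},{"x": 0,"y": 0,"z": 0,"spin": 0,"fingers": -1},{"x": 0,"y": 0,"z": 0,"spin": 0,"fingers": -1},{"x": 0,"y": 0,"z": 0,"spin": 0,"fingers": -1},{"x": 0,"y": 0,"z": 0,"spin": 0,"fingers": -1},{"x": 0,"y": 0,"z": 0,"spin": 0,"fingers": -1}], "newtons": 25}}

```text
time_s: 2.98
tcp_pos: [0.6128, -0.0228, 0.0406]
eef_rot: [-180.0, -0.0, 172.8]
contact_force: [-0.8, -0.3, -0.2]
gripper_width: 0.033
gripper_force: 0.0
```

Request:
{"fn": "drive_tool", "kwargs": {"rows": [{"x": 0,"y": 0,"z": 0,"spin": 0,"fingers": -1},{"x": 0,"y": 0,"z": 0,"spin": 0,"fingers": -1},{"x": 0,"y": 0,"z": 0,"spin": 0,"fingers": -1},{"x": 0.004,"y": 0,"z": 0,"spin": 0,"fingers": -1},{"x": 0.01,"y": 0,"z": 0,"spin": 0,"fingers": -1},{"x": 0.02,"y": 0,"z": 0,"spin": 0,"fingers": -1},{"x": 0.032,"y": 0,"z": 0,"spin": 0,"fingers": -1},{"x": 0.044,"y": 0,"z": 0,"spin": 0,"fingers": -1},{"x": 0.056,"y": 0,"z": 0,"spin": 0,"fingers": -1},{"x": 0.068,"y": 0,"z": 0,"spin": 0,"fingers": -1}]}}

```text
time_s: 4.22
tcp_pos: [0.5474, -0.0116, 0.0406]
eef_rot: [179.8, 0.2, 172.9]
contact_force: [4.1, 14.1, -7.7]
gripper_width: 0.0233
gripper_force: 25.0
```

Request:
{"fn": "drive_tool", "kwargs": {"rows": [{"x": 0.012,"y": 0,"z": 0,"spin": 0,"fingers": -1},{"x": 0.024,"y": 0,"z": 0,"spin": 0,"fingers": -1},{"x": 0.036,"y": 0,"z": 0,"spin": 0,"fingers": -1},{"x": 0.046,"y": 0,"z": 0,"spin": 0,"fingers": -1},{"x": 0.054,"y": 0,"z": 0,"spin": 0,"fingers": -1},{"x": 0.06,"y": 0,"z": 0,"spin": 0,"fingers": -1},{"x": 0.065,"y": 0,"z": 0,"spin": 0,"fingers": -1}]}}

```text
time_s: 5.1
tcp_pos: [0.4834, -0.0033, 0.0406]
eef_rot: [179.7, 0.3, 172.9]
contact_force: [4.0, 15.6, -11.3]
gripper_width: 0.023
gripper_force: 25.0
```

Request:
{"fn": "drive_tool", "kwargs": {"rows": [{"x": 0.005,"y": 0,"z": 0,"spin": 0,"fingers": -1},{"x": 0.01,"y": 0,"z": 0,"spin": 0,"fingers": -1},{"x": 0.015,"y": 0,"z": 0,"spin": 0,"fingers": -1},{"x": 0.019,"y": 0,"z": 0,"spin": 0,"fingers": -1},{"x": 0.022,"y": 0,"z": 0,"spin": 0,"fingers": -1}]}}

```text
time_s: 5.72
tcp_pos: [0.4617, -0.0005, 0.0406]
eef_rot: [179.7, 0.3, 172.9]
contact_force: [4.9, 16.1, -12.9]
gripper_width: 0.0233
gripper_force: 25.0
```

Request:
{"fn": "drive_tool", "kwargs": {"rows": [{"x": 0.003,"y": 0,"z": 0,"spin": 0,"fingers": -1},{"x": 0.006,"y": 0,"z": 0,"spin": 0,"fingers": -1},{"x": 0.009,"y": 0,"z": 0,"spin": 0,"fingers": -1},{"x": 0.012,"y": 0,"z": 0,"spin": 0,"fingers": -1}]}}

```text
time_s: 6.22
tcp_pos: [0.4552, 0.0007, 0.0416]
eef_rot: [179.7, 0.8, 173.0]
contact_force: [33.0, -8.8, -27.6]
gripper_width: 0.0234
gripper_force: 24.9
```

Request:
{"fn": "drive_tool", "kwargs": {"rows": [{"x": -0.004,"y": 0,"z": 0,"spin": 0,"fingers": -1},{"x": -0.004,"y": 0,"z": 0,"spin": 0,"fingers": 0.3},{"x": -0.004,"y": 0,"z": 0,"spin": 0,"fingers": 0.3},{"x": -0.004,"y": 0,"z": 0,"spin": 0,"fingers": 0.3},{"x": -0.004,"y": 0,"z": -0.06,"spin": 0,"fingers": 1},{"x": -0.004,"y": 0,"z": -0.12,"spin": 0,"fingers": 1},{"x": -0.004,"y": 0,"z": -0.16,"spin": 0,"fingers": 1},{"x": -0.004,"y": 0.0,"z": -0.16,"spin": 0,"fingers": 1}]}}

```text
time_s: 7.22
tcp_pos: [0.4525, -0.0022, 0.2037]
eef_rot: [179.8, 0.3, 172.8]
contact_force: [0.1, 0.7, -1.6]
gripper_width: 0.0858
gripper_force: 0.0
```

```bash
python3 - <<'E'
from h import *
c=snap('top','top1');s=snap('scene','scene1')
a=cv2.resize(c['pixels'][160:340,220:440,::-1],(733,600),interpolation=cv2.INTER_CUBIC)
cv2.imwrite('pics/crop3.png',a)
# jaw yaw for lid: pads radial gaps
go([.5114,.331,.16],172.8)
E
```

```text
shift [-0.0185  0.3387  0.0406] spin -0.0 tcp [ 0.4506 -0.0027  0.2004] [1.7997e+02 1.0000e-02 1.7280e+02] t 7.325 j [  25.    1.  -30.   -0.  -59. -122.]
```

View pics/crop3.png

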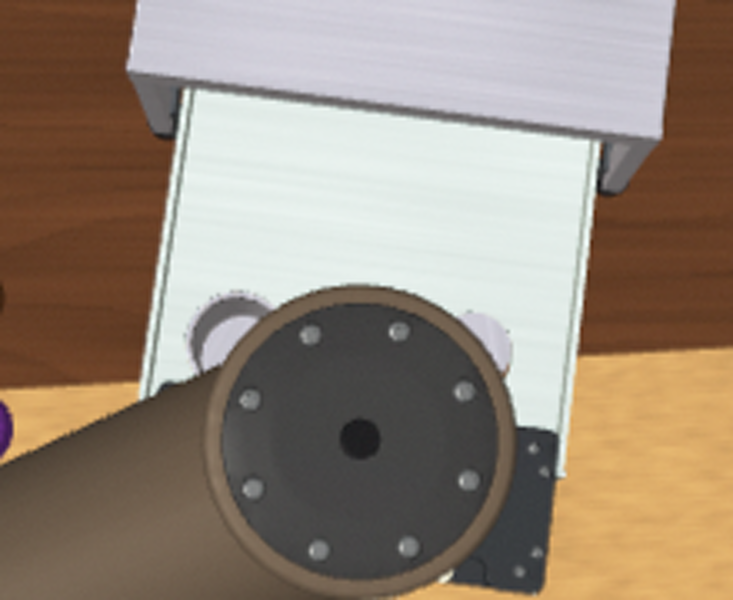

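The arm hides most of the tray here, but the tray is out, with the can showing near crop3 (240,330) and the jar near (485,340). I'll go to the lid and measure the can from there.

Request:
{"fn": "drive_tool", "kwargs": {"rows": [{"x": -0.0185,"y": 0.339,"z": 0,"spin": 0,"fingers": 0.77},{"x": -0.0185,"y": 0.339,"z": 0,"spin": 0,"fingers": 0.77},{"x": -0.0185,"y": 0.339,"z": 0,"spin": 0,"fingers": 0.77},{"x": -0.0185,"y": 0.339,"z": 0,"spin": 0,"fingers": 0.77},{"x": -0.0185,"y": 0.339,"z": 0.03,"spin": 0,"fingers": 0.77},{"x": -0.0185,"y": 0.339,"z": 0.06,"spin": 0,"fingers": 0.77},{"x": -0.0185,"y": 0.339,"z": 0.07,"spin": 0,"fingers": 0.77},{"x": -0.0185,"y": 0.339,"z": 0.07,"spin": 0,"fingers": 0.77}]}}

```text
time_s: 8.32
tcp_pos: [0.5108, 0.3302, 0.1284]
eef_rot: [-179.8, -0.1, 172.8]
contact_force: [0.4, -0.4, 0.2]
gripper_width: 0.0777
gripper_force: 0.0
```

```bash
python3 - <<'E'
from h import *
c=snap('top','top2');s=snap('scene','scene2')
u=[a for a in (c,s)]
a=cv2.resize(c['pixels'][210:310,260:400,::-1],(560,400),interpolation=cv2.INTER_CUBIC)
b=cv2.resize(s['pixels'][60:260,250:450,::-1],(600,600),interpolation=cv2.INTER_CUBIC)
cv2.imwrite('pics/crop4.png',a);cv2.imwrite('pics/crop5.png',b)
go([.5114,.331,.022],172.8)
E
```

```text
shift [0.0006 0.0002 0.109 ] spin -0.0 tcp [0.512  0.3308 0.131 ] [-1.7999e+02  1.0000e-02  1.7280e+02] t 8.425 j [  51.   20.  -16.    0.  -54. -148.]
```

View pics/crop4.png

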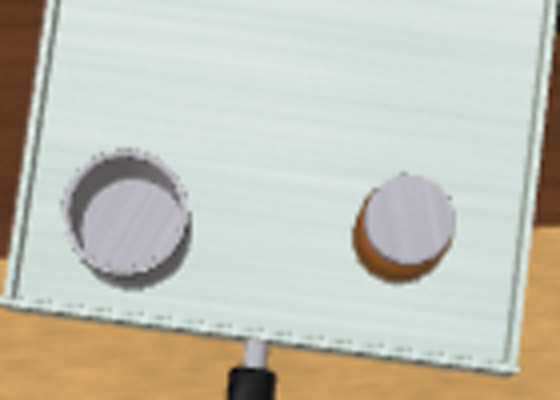

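In crop4 the can's mouth ring spans x 62–190 and y 148–275, so its centre is about (126,211.5). The jar top is at (410,220), and both are upright.

Request:
{"fn": "drive_tool", "kwargs": {"rows": [{"x": 0,"y": 0,"z": 0.05,"spin": 0,"fingers": 0.77},{"x": 0,"y": 0,"z": 0.085,"spin": 0,"fingers": 0.77},{"x": 0,"y": 0,"z": 0.1085,"spin": 0,"fingers": 0.77},{"x": 0,"y": 0,"z": 0.1085,"spin": 0,"fingers": 0.77},{"x": 0,"y": 0,"z": 0.1085,"spin": 0,"fingers": -1},{"x": 0,"y": 0,"z": 0.1085,"spin": 0,"fingers": -1},{"x": 0,"y": 0,"z": 0.1085,"spin": 0,"fingers": -1},{"x": 0,"y": 0,"z": 0.1085,"spin": 0,"fingers": -1}], "newtons": 25}}

```text
time_s: 9.43
tcp_pos: [0.5124, 0.3321, 0.0237]
eef_rot: [179.9, 0.1, 172.8]
contact_force: [-1.4, -0.8, 6.4]
gripper_width: 0.0609
gripper_force: 25.0
```

```bash
python3 - <<'E'
from h import *
c=load('top2')
f=lambda x,y:((x+.5)/4-.5+260,(y+.5)/4-.5+210)
m=at(c,*f(126,211.5),.101);print('can',m.round(4),'jar',at(c,*f(410,220),.106).round(4))
t=np.linspace(0,2*np.pi,60)
q=np.array([proj(c,m+[.0295*np.cos(a),.0295*np.sin(a),0]) for a in t]);g=(q-[260,210]+.5)*4-.5
print('ring crop',g.min(0).round(1),g.max(0).round(1))
go([m[0],m[1],.2],172.8)
E
```

```text
can [0.5423 0.0599 0.101 ] jar [ 0.5378 -0.0762  0.106 ]
ring crop [ 64.7 150.8] [187.3 272.6]
shift [-0.0638 -0.266  -0.1767] spin 0.0009 tcp [0.5124 0.3321 0.0237] [1.7990e+02 9.0000e-02 1.7285e+02] t 9.425 j [  51.   27.  -22.    0.  -41. -148.]
```

Request:
{"fn": "drive_tool", "kwargs": {"rows": [{"x": 0,"y": 0,"z": -0.01,"spin": 0,"fingers": -1},{"x": 0,"y": 0,"z": -0.03,"spin": 0,"fingers": -1},{"x": 0,"y": 0,"z": -0.06,"spin": 0,"fingers": -1},{"x": 0,"y": 0,"z": -0.095,"spin": 0,"fingers": -1},{"x": 0,"y": 0,"z": -0.13,"spin": 0,"fingers": -1},{"x": 0,"y": 0,"z": -0.155,"spin": 0,"fingers": -1},{"x": 0,"y": 0,"z": -0.17,"spin": 0,"fingers": -1},{"x": 0,"y": 0,"z": -0.176,"spin": 0,"fingers": -1}]}}

```text
time_s: 10.42
tcp_pos: [0.5117, 0.3316, 0.1988]
eef_rot: [180.0, 0.0, 172.8]
contact_force: [-0.7, 0.9, -1.3]
gripper_width: 0.0611
gripper_force: 25.0
```

Request:
{"fn": "drive_tool", "kwargs": {"rows": [{"x": -0.003,"y": -0.01,"z": 0,"spin": 0,"fingers": -1},{"x": -0.008,"y": -0.035,"z": 0,"spin": 0,"fingers": -1},{"x": -0.017,"y": -0.07,"z": 0,"spin": 0,"fingers": -1},{"x": -0.027,"y": -0.11,"z": 0,"spin": 0,"fingers": -1},{"x": -0.036,"y": -0.15,"z": 0,"spin": 0,"fingers": -1},{"x": -0.045,"y": -0.19,"z": 0,"spin": 0,"fingers": -1},{"x": -0.053,"y": -0.223,"z": 0,"spin": 0,"fingers": -1},{"x": -0.059,"y": -0.247,"z": 0,"spin": 0,"fingers": -1},{"x": -0.062,"y": -0.261,"z": 0,"spin": 0,"fingers": -1},{"x": -0.0635,"y": -0.2655,"z": 0,"spin": 0,"fingers": -1}]}}

```text
time_s: 11.68
tcp_pos: [0.5412, 0.059, 0.1976]
eef_rot: [-180.0, -0.0, 172.7]
contact_force: [0.1, 0.9, -0.6]
gripper_width: 0.0613
gripper_force: 25.0
```

Request:
{"fn": "drive_tool", "kwargs": {"rows": [{"x": 0,"y": 0,"z": 0.025,"spin": 0,"fingers": -1},{"x": 0,"y": 0,"z": 0.04,"spin": 0,"fingers": -1},{"x": 0,"y": 0,"z": 0.05,"spin": 0,"fingers": -1},{"x": 0,"y": 0,"z": 0.05,"spin": 0,"fingers": -1}]}}

```text
time_s: 12.18
tcp_pos: [0.5413, 0.0603, 0.1474]
eef_rot: [-179.9, -0.1, 172.9]
contact_force: [0.1, 0.6, -1.1]
gripper_width: 0.0612
gripper_force: 25.0
```

```bash
python3 - <<'E'
from h import *
s=snap('scene','scene3')
c=load('top2')
m=[.5423,.0599,.11];u,v=map(int,proj(s,m));print(u,v)
b=cv2.resize(s['pixels'][v-50:v+50,u-60:u+60,::-1],(720,600),interpolation=cv2.INTER_CUBIC)
cv2.imwrite('pics/crop6.png',b)
go([.5423,.0599,.13],172.8)
E
```

```text
311 199
shift [-0.0006 -0.0004  0.018 ] spin 0.001 tcp [0.5417 0.0604 0.148 ] [-1.7998e+02 -1.0000e-02  1.7286e+02] t 12.225 j [  27.   13.  -23.    0.  -53. -124.]
```

View pics/crop6.png

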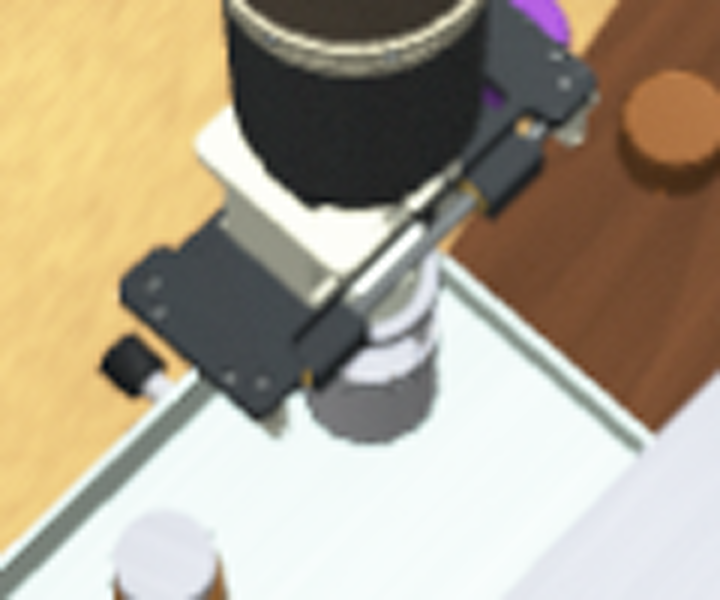

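The scene crop shows the lid set held, with the rim hanging just over the can near (390,330). The can and jar are standing. I'll lower it while watching the force.

Request:
{"fn": "drive_tool", "kwargs": {"rows": [{"x": -0.0005,"y": -0.0005,"z": 0.01,"spin": 0,"fingers": -1},{"x": -0.0005,"y": -0.0005,"z": 0.018,"spin": 0,"fingers": -1},{"x": -0.0005,"y": -0.0005,"z": 0.021,"spin": 0,"fingers": -1},{"x": -0.0005,"y": -0.0005,"z": 0.024,"spin": 0,"fingers": -1},{"x": -0.0005,"y": -0.0005,"z": 0.027,"spin": 0,"fingers": -1},{"x": -0.0005,"y": -0.0005,"z": 0.029,"spin": 0,"fingers": -1},{"x": -0.0005,"y": -0.0005,"z": 0.029,"spin": 0,"fingers": -1}]}}

```text
time_s: 13.1
tcp_pos: [0.5421, 0.0597, 0.119]
eef_rot: [180.0, 0.0, 172.8]
contact_force: [0.3, -0.0, -2.4]
gripper_width: 0.0613
gripper_force: 25.0
```

Request:
{"fn": "drive_tool", "kwargs": {"rows": [{"x": 0,"y": 0,"z": 0.0015,"spin": 0,"fingers": -1},{"x": 0,"y": 0,"z": 0.003,"spin": 0,"fingers": -1},{"x": 0,"y": 0,"z": 0.0045,"spin": 0,"fingers": -1},{"x": 0,"y": 0,"z": 0.0055,"spin": 0,"fingers": -1},{"x": 0,"y": 0,"z": 0.0055,"spin": 0,"fingers": -1}]}}

```text
time_s: 13.72
tcp_pos: [0.542, 0.0596, 0.1134]
eef_rot: [-180.0, -0.0, 172.8]
contact_force: [0.4, 1.0, -0.3]
gripper_width: 0.0611
gripper_force: 25.0
```

Request:
{"fn": "drive_tool", "kwargs": {"rows": [{"x": 0,"y": 0,"z": 0.001,"spin": 0,"fingers": -1},{"x": 0,"y": 0,"z": 0.002,"spin": 0,"fingers": -1},{"x": 0,"y": 0,"z": 0.002,"spin": 0,"fingers": -1}]}}

```text
time_s: 14.1
tcp_pos: [0.543, 0.06, 0.1126]
eef_rot: [180.0, 0.1, 172.9]
contact_force: [-1.0, 1.1, 6.3]
gripper_width: 0.0612
gripper_force: 25.0
```

Request:
{"fn": "drive_tool", "kwargs": {"rows": [{"x": 0,"y": 0,"z": 0.001,"spin": 0,"fingers": -1},{"x": 0,"y": 0,"z": 0.0015,"spin": 0,"fingers": -1},{"x": 0,"y": 0,"z": 0.0015,"spin": 0,"fingers": -1}]}}

```text
time_s: 14.48
tcp_pos: [0.544, 0.0599, 0.1125]
eef_rot: [179.9, 0.3, 172.9]
contact_force: [-1.9, 0.0, 15.2]
gripper_width: 0.061
gripper_force: 25.0
```

Contact comes at TCP z ≈ 0.112, which is the expected home height, and the force rises stiffly. I'll unload, release and rise to the cap.

Request:
{"fn": "drive_tool", "kwargs": {"rows": [{"x": 0,"y": 0,"z": -0.0025,"spin": 0,"fingers": -1},{"x": 0,"y": 0,"z": -0.0025,"spin": 0,"fingers": -1},{"x": 0,"y": 0,"z": -0.0025,"spin": 0,"fingers": 0.77},{"x": 0,"y": 0,"z": -0.0025,"spin": 0,"fingers": 0.77},{"x": 0,"y": 0,"z": -0.0025,"spin": 0,"fingers": 0.77},{"x": 0,"y": 0,"z": -0.012,"spin": 0,"fingers": 0.77},{"x": 0,"y": 0,"z": -0.0245,"spin": 0,"fingers": 0.77},{"x": 0,"y": 0,"z": -0.0245,"spin": 0,"fingers": 0.77}]}}

```text
time_s: 15.48
tcp_pos: [0.5429, 0.06, 0.1362]
eef_rot: [179.9, 0.1, 172.8]
contact_force: [0.1, 0.1, 0.1]
gripper_width: 0.0776
gripper_force: 0.0
```

```bash
python3 - <<'E'
from h import *
s=snap('scene','scene4')
b=cv2.resize(s['pixels'][149:249,251:371,::-1],(720,600),interpolation=cv2.INTER_CUBIC)
cv2.imwrite('pics/crop7.png',b)
go([.5423,.0599,.136],172.8)
E
```

```text
shift [ 0.0002 -0.     -0.0005] spin 0.0005 tcp [0.5425 0.0599 0.1355] [1.7994e+02 9.0000e-02 1.7283e+02] t 15.525 j [  27.   14.  -24.   -0.  -52. -124.]
```

View pics/crop7.png

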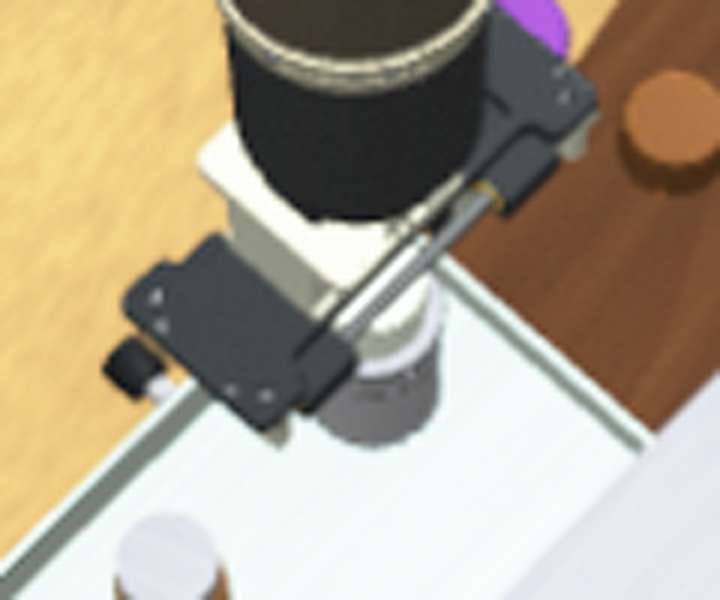

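The crop shows the rim seated flush on the can at (400,345) and the cap on it between the open jaws. I'll grip the cap now.

Request:
{"fn": "drive_tool", "kwargs": {"rows": [{"x": 0,"y": 0,"z": 0,"spin": 0,"fingers": -1},{"x": 0,"y": 0,"z": 0,"spin": 0,"fingers": -1},{"x": 0,"y": 0,"z": 0,"spin": 0,"fingers": -1},{"x": 0,"y": 0,"z": 0,"spin": 0,"fingers": -1},{"x": 0,"y": 0,"z": 0,"spin": 0,"fingers": -1},{"x": 0,"y": 0,"z": 0,"spin": 0,"fingers": -1}], "newtons": 10}}

```text
time_s: 16.27
tcp_pos: [0.542, 0.0596, 0.1345]
eef_rot: [-180.0, -0.0, 172.8]
contact_force: [0.1, -0.4, -0.9]
gripper_width: 0.0504
gripper_force: 10.0
```

Request:
{"fn": "drive_tool", "kwargs": {"rows": [{"x": 0,"y": 0,"z": -0.002,"spin": 0,"fingers": -1},{"x": 0,"y": 0,"z": -0.005,"spin": 0,"fingers": -1},{"x": 0,"y": 0,"z": -0.01,"spin": 0,"fingers": -1},{"x": 0,"y": 0,"z": -0.02,"spin": 0,"fingers": -1},{"x": 0,"y": 0,"z": -0.035,"spin": 0,"fingers": -1},{"x": 0,"y": 0,"z": -0.055,"spin": 0,"fingers": -1},{"x": 0,"y": 0,"z": -0.075,"spin": 0,"fingers": -1},{"x": 0,"y": 0,"z": -0.086,"spin": 0,"fingers": -1},{"x": 0,"y": 0,"z": -0.09,"spin": 0,"fingers": -1},{"x": 0,"y": 0,"z": -0.09,"spin": 0,"fingers": -1}]}}

```text
time_s: 17.52
tcp_pos: [0.5419, 0.0596, 0.2244]
eef_rot: [180.0, -0.0, 172.8]
contact_force: [0.2, -0.8, -0.7]
gripper_width: 0.0503
gripper_force: 10.0
```

Request:
{"fn": "drive_tool", "kwargs": {"rows": [{"x": 0,"y": 0,"z": 0,"spin": 0,"fingers": -1},{"x": 0,"y": 0,"z": 0,"spin": 0,"fingers": -1},{"x": 0,"y": 0,"z": 0,"spin": 0,"fingers": -1},{"x": 0,"y": 0,"z": 0,"spin": 0,"fingers": -1}]}}

```text
time_s: 18.02
tcp_pos: [0.542, 0.0596, 0.2244]
eef_rot: [-180.0, -0.0, 172.8]
contact_force: [-0.8, -0.8, 0.7]
gripper_width: 0.0508
gripper_force: 10.0
```

```bash
python3 - <<'E'
from h import *
s=snap('scene','scene5')
b=cv2.resize(s['pixels'][129:249,241:385,::-1],(720,600),interpolation=cv2.INTER_CUBIC)
cv2.imwrite('pics/crop8.png',b)
go([.5423,.0599,.2255],172.8)
E
```

```text
shift [-0.0002  0.0003 -0.0011] spin 0.0005 tcp [0.542  0.0596 0.2244] [-1.7999e+02 -1.0000e-02  1.7283e+02] t 18.075 j [  27.    9.  -18.   -0.  -63. -124.]
```

View pics/crop8.png

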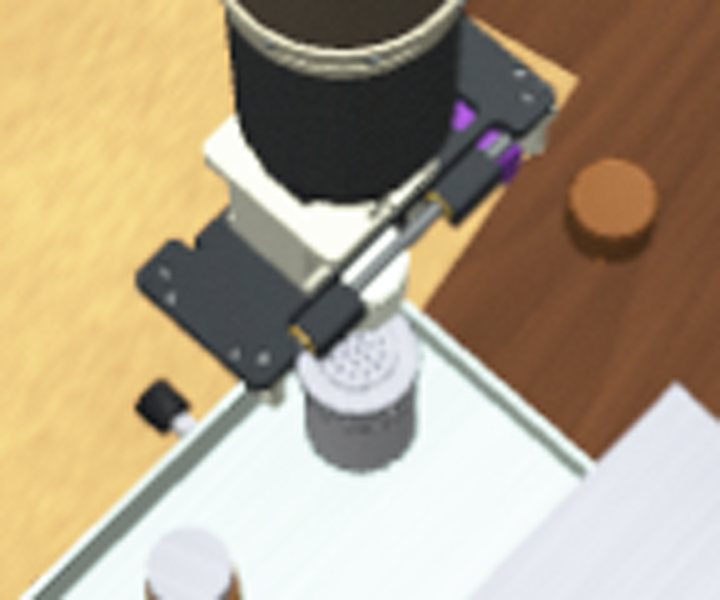

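The perforated sifter lid sits level on the can at (360,355), the cap is held above it, and the jar is standing. One last numeric check that the tray stayed at its stop.

```bash
python3 - <<'E'
from h import *
def kn(f,b):
    c=load(f);u0,v0,u1,v1=b;g=c['pixels'][v0:v1,u0:u1].max(2)<60
    v,u=np.nonzero(g);return at(c,u.mean()+u0,v.mean()+v0,.048),len(u)
a=kn('top0',(322,222,345,240));b=kn('top2',(305,295,340,330));print(a,b,np.linalg.norm((a[0]-b[0])[:2]))
E
```

```text
(array([ 0.61391298, -0.02056547,  0.048     ]), 128) (array([4.60098654e-01, 9.27250253e-06, 4.80000000e-02]), 114) 0.1551843020427444
```

```bash
python3 -c "
from plant import r
print(r.close_job())"
```

```text
the job is handed in; nothing more can be done
None
```

I handed the job in: the tray is pulled out to its stop, the sifter lid is seated on the shaker, and the cap is held still in the gripper with its bottom edge about 9 cm above the lid's rim; I didn't re-measure the bowl or knife, but no move went near them.

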